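# Slide case out of a tight row

### The arm

A 6-joint arm with a two-finger parallel gripper is mounted at the origin on the work surface. World frame = base frame: x ahead of the robot, y to its left, z up, the work surface at z = 0. Lengths are in m, angles in rad, forces in N, time in s.
With the tool pointing down it reaches from about 0.3 to 0.775 m from the base axis. Payload 14.6 kg.
Tool frame: the origin (TCP) lies at the very end of the fingers, on their centre line; the grasp point (between the pads) lies 19 mm behind it; z points along the fingers, y is the line along which they close (so a half turn about z gives the same grasp; the last joint's range is limited). The gripper opens to 94 mm and grips with 3 to 60 N. Pads are 16 mm wide; open, the fingers measure 119 mm over their backs; the gripper's body (75 mm by 177 mm) begins 78 mm behind the grasp point.
Start: joints at [1.194, 0.3, 1.521, -0, 1.321, -0.067], TCP at [0.168, 0.524, 0.205] pointing down, gripper open.
Joint ranges: [-3.03, 3.03], [-0.79, 2.21], [0.23, 2.52], [-1.04, 4.18], [0, 3.07], [-2.55, 2.55]. Speed limits (rad/s): [2.22, 2.22, 2.57, 3.14, 3.14, 3.14].

### API

Orientations are given as [roll, pitch, yaw] about the fixed x, y, z axes, in that order (R = Rz(yaw) Ry(pitch) Rx(roll)).
In Python, from station import ctrl gives the robot as it stands.
- The arm moves only by the tool move_arm, never from a script. Its argument "increments" is a list of rows, each a list of 7 numbers: the opening, from 0 (shut) to 1 (fully open), then the shift along the tool's x, y, z in units of 50 mm (1.0 is 50 mm), then the turn, a rotation vector about the tool's x, y, z in rad. In form: [[claw, tx, ty, tz, rx, ry, rz], ...]. A call has 1 to 20 rows; each row shifts and turns the commanded pose from where the row before left it, along the tool's axes as they then stand; what a row does not reach is not made up. A row lasts 1/10 s, in which the tool goes at most 50 mm and 8.59 degrees, less where a joint would pass 70% of its speed; a pose out of reach is approached as far as the arm can. A call is refused whole if a number of a shift passes 1 or a number of a turn 0.15, either way. A call with a gripper value outside its range is refused whole. The fingers move at their own pace and stop on an object; "force" is the grip in N (left out, the last holds). Time passes only in rows, so rows that do not move let the fingers close. It gives the time, the measured TCP pose, the force, the opening and the grip force at its end, in the units of the state.
- ctrl.get_obs(): the state, without advancing time (a new reading comes with each control period).
- ctrl.camera(name): name is "scene" or "top" or "wrist"; returns a dict with "color" (384x512x3 uint8, blue, green, red), "K" (3x3 intrinsics, pixels), "pose" (4x4, takes a point from camera to world coordinates); the wrist camera has in their place "tool_from_camera" (4x4, takes a point from camera to tool coordinates, whose origin is the TCP and whose axes are the flange's). Camera axes: x right, y down, z forward; pixel columns grow to the right and rows downward; lengths in m; the calibration is good to about 2 mm. The wrist camera is an equidistant fisheye: a pixel r from the principal point sees the ray r / f radians off the axis. A picture is of the moment at which its call begins: read the wrist's pose just before it. There is no depth.
- ctrl.hand_in(): hands the job in; it is judged then, once.
Trained networks look in a picture, given as the dict that the camera call returned (one of the last four; its "shot" number tells which), for a name from the list of things; names that differ only in an ending like _2 or _b are one class to them, and where a whole thing is asked for, a point or a joint stands for the part that bears it (a point fixed in the world has none). Each returns a list of dicts, best first, with "conf" (0 to 1); they miss things now and then, are a little off and sometimes report something else, mostly with a low value. They report only what shows in the picture. A call takes as long as a camera call. They do not tell look-alikes from the thing itself.
- ctrl.cut_out(name, picture): "mask" (384x512 bool, what is visible of it) and "centre" ([row, column] in pixels, amid what is visible of it).
The state is a dict: "time_s": time; "qpos": joint angles; "joint_vel": joint speeds; "tau": joint torques, N m; "ee_pos": TCP position; "eef_rot": TCP orientation; "force": force on the tool from outside, world axes, zero at the start; "moment": the same for the moment, N m; "grip_width": finger opening in m; "grip_force": force on a finger pad.
Only numpy, scipy, OpenCV 4.12 (cv2) and the standard library are available. Lean on these libraries where they do the work, as an engineer would, in place of code of your own. Each camera call takes 0.05 s, during which the arm holds its last target. There are 200 camera calls.

### The job

Fetch the slide case, the only closed plastic box in the tight row of notebooks on the rack: tip it forward by its top edge until it leans on the rest bar in front, then take it across its thickness, at the end that has come out, and lift it out. Stand it upright in the small white tray, set down gently and released; leave the notebooks standing in the rack and the other things on the bench where they are.

Things in the scene. Friction and masses are not known exactly. Their poses are not given: they have to be found in the camera images.
- case_mid (a point): centre (half-way up) of the slide case: closed grey hard-plastic box with a solid flat top, about 0.3 kg, 92 (x, spine to back) x 32 (y) x 185 mm (z). z points to its top, x from spine to back. It stands in any of the five places among four notebooks, 1 to 2 mm clear on each side; its back sticks out 3 to 11 mm behind theirs, its top 10 mm or more above theirs.
- rack: aluminium rack fixed to the bench, for a row of five along y (places 34 mm apart, the third at y = 0), 178 mm wide, 4 mm cheeks 90 mm tall. Origin on the bench below the front plane of the spines, mid-width; x points to the back. Floor 8 mm high; front lip at x = -6 to -2 mm, 20 mm high; back panel at x = 100 to 104 mm, only 70 mm high. All heights over the bench.
- rest_bar (a point): middle of the 10 mm thick rest bar along y in front of the row, 50 mm before the spines, 84 mm over the bench. The case, tipped forward over the lip, passes its balance at about 27 deg and then leans on this bar by itself, at about 33 deg from upright, its whole top edge in front of the notebooks.
- tray: shallow white tray fixed to the bench, 128 (x) x 68 (y) x 16 mm high, walls 4 mm, inner floor about 4 mm over the bench; inside 120 x 60 mm, so the case stands in it with its 92 mm side along the tray's x, either way round. Origin on the bench under the centre.
- note0: notebook, 87 (x) x 32 (y) x 173 mm (z) upright, about 0.4 kg, loose in the rack; pages show at its top between the covers. Origin at the foot of its spine; x to its back, z up.
- note1: notebook, 81 (x) x 32 (y) x 165 mm (z) upright, about 0.4 kg, loose in the rack; pages show at its top between the covers. Origin at the foot of its spine; x to its back, z up.
- note2: notebook, 89 (x) x 32 (y) x 169 mm (z) upright, about 0.4 kg, loose in the rack; pages show at its top between the covers. Origin at the foot of its spine; x to its back, z up.
- note3: notebook, 84 (x) x 32 (y) x 175 mm (z) upright, about 0.4 kg, loose in the rack; pages show at its top between the covers. Origin at the foot of its spine; x to its back, z up.
- mouse: computer mouse, 60 mm across, 34 mm high, bystander; origin under its centre
- forceps: steel forceps lying flat, 120 mm long, bystander; origin under its centre
- reagent: small amber bottle, 52 mm across, 110 mm high, behind the row, bystander; origin under its centre
- dish: glass dish, 90 mm across, 16 mm high, bystander; origin under its centre
- vial: small vial, 24 mm across, 35 mm high, bystander; origin under its centre
- pen_pad: note pad lying flat, 70 x 60 x 12 mm, bystander; origin under its centre
Things that resemble listed ones, but are neither listed nor needed, are in the scene too. What is shaped like the tray but green or orange is not meant.

How it is judged:
On the way, in this order (a step that is already met when the one before it is completed fails the run):
1. the case is tipped forward out of the row (more than 28 deg), its foot still in the rack (angle between case_mid's own z axis and vertical above 0.49 rad and z of case_mid in the frame of rack below 0.16 m and x of case_mid in the frame of rack between -0.06 and 0.04 m), for 0.2 s.
2. the case is lifted clear of the rack (z of case_mid in the frame of rack above 0.2 m and contact force between case and rack below 0.1 N), for 0.1 s.
At the end, for the whole second after the job is handed in: The case stands upright (within 0.1 rad) on the floor of the tray, inside its walls (centre within 18 mm of the tray's in x and y), released and at rest; each notebook still stands in the rack (within 40 mm of its start, leaning less than 0.35 rad) and no other bystander has moved more than 40 mm (x of case_mid in the frame of tray between -0.018 and 0.018 m and y of case_mid in the frame of tray between -0.018 and 0.018 m and z of case_mid in the frame of tray between 0.088 and 0.104 m and angle between case_mid's own z axis and vertical below 0.1 rad and linear speed of case below 0.02 m/s and angle between each of note0, note1, note2, note3's own z axis and vertical below 0.35 rad and distance of each of note0, note1, note2, note3, mouse, forceps, reagent, dish, vial, pen_pad from where it was at the start of the episode below 0.04 m); the robot touches nothing.
It fails at once if the case is dropped into the tray (arrives faster than 0.3 m/s) (linear speed of case above 0.3 m/s and horizontal distance between case_mid and tray below 0.05 m and z of case_mid in the frame of tray below 0.13 m).
It fails at once if the case is rammed into the tray (over 120 N) (contact force between case and tray above 120 N).
It fails at once if a notebook falls over (angle between any of note0, note1, note2, note3's own z axis and vertical above 0.6 rad).
It fails at once if a bystander is knocked away (distance of any of mouse, forceps, reagent, dish, vial, pen_pad from where it was at the start of the episode above 0.06 m).
It also fails if it takes over 64 s, if anything falls off the work surface, if the arm or the gripper's body presses on something with over 40 N, if the wrist force passes 120 N, or if a joint passes its speed limit or range.

## Working session

There is one attempt and no reset: what is moved stays moved. The work goes in short steps, Python scripts to look and compute and a tool call to move; the robot and the scene stay as the last step left them, time stands still between calls to the robot, and variables do not carry over. Pictures are saved under pics/ and viewed, at most 10 in all, crops included, and the job is handed in when it is done.

Besides the shell and the picture viewer there is one more tool, called after "Emit:" by a JSON object that holds its "api" and its "payload", one argument or row to a line. move_arm: Moves the arm, as the interface text tells. Its arguments: {"type":"object","properties":{"increments":{"type":"array","items":{"type":"array","items":{"type":"number"}}},"force":{"type":"number"}},"required":["increments"]}

```bash
mkdir -p pics
cat > h.py <<'E'
import numpy as np, cv2
from station import ctrl
from scipy.spatial.transform import Rotation as R
def ray(c,uv):
    K=c["K"];P=np.array(c["pose"]);d=np.linalg.inv(K)@[uv[0],uv[1],1.];return P[:3,3],P[:3,:3]@d
def onz(c,uv,z):
    o,d=ray(c,uv);return o+d*(z-o[2])/d[2]
def proj(c,p):
    P=np.linalg.inv(np.array(c["pose"]));q=P[:3,:3]@np.array(p)+P[:3,3];q=np.array(c["K"])@q;return q[:2]/q[2]
E
python3 - <<'E'
from h import *
o=ctrl.get_obs();print(o["time_s"],o["ee_pos"],o["eef_rot"],o["force"])
for n in["top","scene"]:
    c=ctrl.camera(n);cv2.imwrite(f"pics/{n}0.png",cv2.resize(c["color"],(800,600)))
    print(n,np.round(c["pose"],3).tolist(),np.round(c["K"],1).tolist())
    for k in["case_mid","rack","tray","rest_bar","reagent","mouse","dish"]:
        try:
            for r in ctrl.cut_out(k,c)[:3]:
                v,u=r["centre"];ys,xs=np.where(r["mask"]);print(n,k,round(r["conf"],2),np.round([u,v]),(xs.min(),xs.max(),ys.min(),ys.max()),onz(c,(u,v),0.0 if k!="case_mid" else .193).round(3))
        except Exception as e:print(k,e)
E
```

```text
0.0 [0.16756617 0.52357314 0.2048881 ] [-3.14043930e+00 -6.30073075e-05  2.83185003e+00] [ 0.22366835 -0.41428075  1.16599131]
top [[0.007, -0.991, 0.135, 0.399], [-1.0, -0.008, -0.007, -0.068], [0.008, -0.135, -0.991, 1.093], [0.0, 0.0, 0.0, 1.0]] [[365.6, 0.0, 253.3], [0.0, 365.6, 188.8], [0.0, 0.0, 1.0]]
top case_mid 0.87 [157. 157.] (np.int64(150), np.int64(177), np.int64(136), np.int64(183)) [0.6   0.17  0.193]
top rack 0.95 [177. 187.] (np.int64(135), np.int64(203), np.int64(141), np.int64(201)) [0.551 0.156 0.   ]
top tray 0.9 [376. 266.] (np.int64(359), np.int64(388), np.int64(243), np.int64(290)) [ 0.322 -0.438  0.   ]
top tray 0.84 [281. 257.] (np.int64(265), np.int64(296), np.int64(233), np.int64(281)) [ 0.345 -0.159  0.   ]
top tray 0.77 [279. 190.] (np.int64(267), np.int64(290), np.int64(169), np.int64(211)) [ 0.545 -0.152  0.   ]
top rest_bar 0.72 [179. 188.] (np.int64(135), np.int64(203), np.int64(141), np.int64(201)) [0.55  0.148 0.   ]
top reagent 0.82 [232. 118.] (np.int64(223), np.int64(240), np.int64(105), np.int64(128)) [ 0.768 -0.008  0.   ]
top mouse 0.53 [363.
[... 912 characters left out ...]
 [ 0.33  -0.425  0.   ]
scene tray 0.77 [237. 188.] (np.int64(222), np.int64(259), np.int64(174), np.int64(201)) [ 0.552 -0.159  0.   ]
scene tray 0.61 [281. 162.] (np.int64(264), np.int64(297), np.int64(152), np.int64(172)) [ 0.338 -0.161  0.   ]
scene rest_bar 0.74 [284. 266.] (np.int64(252), np.int64(325), np.int64(236), np.int64(286)) [0.623 0.198 0.   ]
scene reagent 0.87 [215. 239.] (np.int64(206), np.int64(222), np.int64(225), np.int64(251)) [ 0.744 -0.024  0.   ]
scene mouse 0.58 [215. 142.] (np.int64(211), np.int64(222), np.int64(137), np.int64(148)) [ 0.482 -0.408  0.   ]
scene dish 0.57 [168. 169.] (np.int64(159), np.int64(181), np.int64(158), np.int64(175)) [ 0.711 -0.4    0.   ]
```

View pics/top0.png

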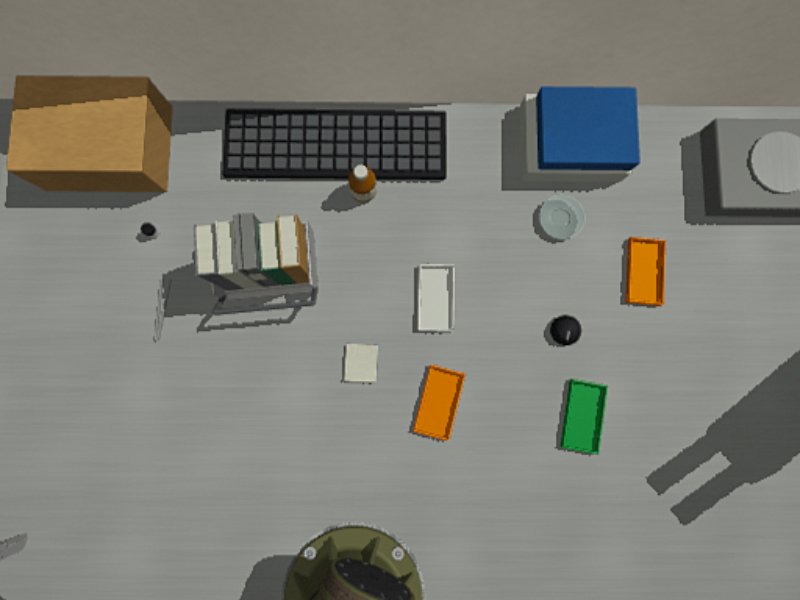

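View pics/scene0.png

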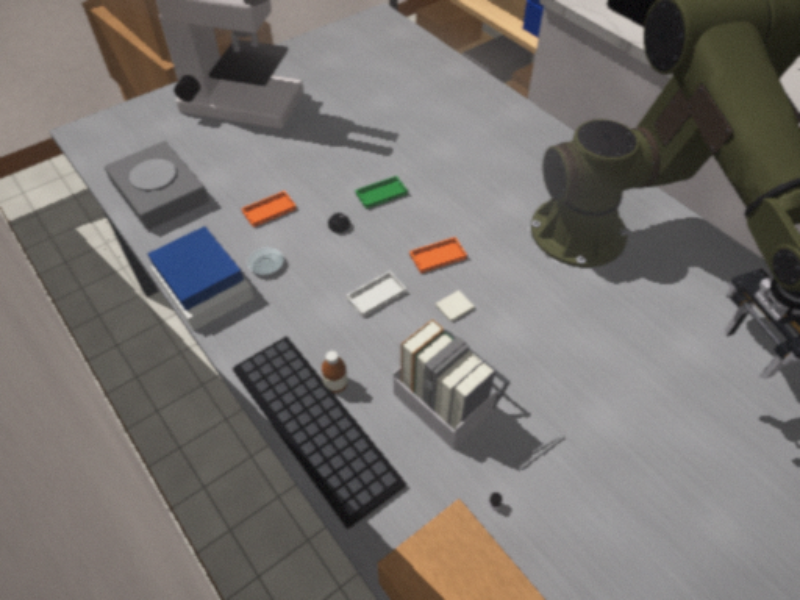

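The row stands around (250,250) in the top view. The grey case is the third thing in it, at (247,243), and the white tray is at (435,298). I'll zoom in to get the rack yaw, case position and tray yaw.

Run:
```python
from h import *
c=ctrl.camera("top");a=c["color"]
i=cv2.resize(a[130:215,120:220],(800,600)[:1]+(680,),interpolation=cv2.INTER_CUBIC)
i=cv2.resize(a[133:208,122:222],(800,600),interpolation=cv2.INTER_CUBIC);cv2.imwrite("pics/top1.png",i)
r=[x for x in ctrl.cut_out("tray",c) if abs(x["centre"][1]-279)<8]
if r:
    m=r[0]["mask"];ct=cv2.findContours(m.astype(np.uint8),0,1)[0]
    ct=max(ct,key=len)[:,0,:]
    p=np.array([onz(c,q,.016)[:2] for q in ct],np.float32);print("tray",cv2.minAreaRect(p))
# bright pixels of tray region
```

```text
tray ((0.5435397624969482, -0.15130901336669922), (0.12634937465190887, 0.07122982293367386), 0.1280803680419922)
```

View pics/top1.png

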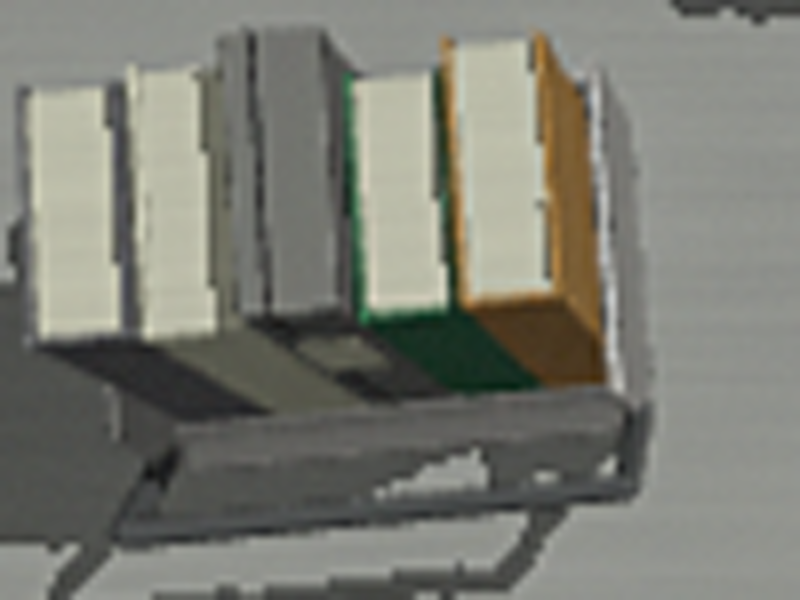

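The case is in the middle place. Its top face has crop corners at about (222,30), (325,28), (352,305) and (242,315). The bar runs from (125,535) to (632,492), so the rack has a small yaw.

Run:
```python
from h import *
c=ctrl.camera("top")
f=lambda X,Y,z:onz(c,(122+X/8-.5,133+Y/8-.5),z)
q=[f(*p,.193) for p in[(222,30),(325,28),(352,305),(242,315)]]
print(np.round(q,4))
b=[f(125,535,.084),f(632,492,.084)];print("bar",np.round(b,4),np.degrees(np.arctan2(-(b[1]-b[0])[0],-(b[1]-b[0])[1]))*-1)
l=[f(180,430,.02),f(620,395,.02)];print("lip",np.round(l,4))
# fit case rect: 92x32 at z=.193
s=ctrl.camera("scene")
r=ctrl.cut_out("case_mid",s)[0];m=r["mask"].astype(np.uint8)
mt=ctrl.cut_out("case_mid",c)[0]["mask"].astype(np.uint8)
from scipy.optimize import minimize
def box(cx,cy,yaw):
    return [[cx+np.cos(yaw)*x-np.sin(yaw)*y,cy+np.sin(yaw)*x+np.cos(yaw)*y] for x,y in[(-.046,-.016),(.046,-.016),(.046,.016),(-.046,.016)]]
def cost(p):
    B=np.array(box(*p));return sum(min(np.linalg.norm(b-k[:2]) for b in B)**2 for k in q)
o=minimize(cost,[.6,.155,-.08],method="Nelder-Mead",options=dict(xatol=1e-5,fatol=1e-10));print(o.x,o.fun**.5)
cen=o.x;bx=box(*cen)
im=cv2.resize(s["color"],None,fx=8,fy=8,interpolation=cv2.INTER_CUBIC)
for col,z in(((0,0,255),.193),((255,0,0),.008)):
    pts=np.array([(proj(s,[*b,z])+.5)*8 for b in bx],int);cv2.polylines(im,[pts],True,col,1)
    ptsT=np.array([(proj(c,[*b,z])+.5-[122,133])*8 for b in bx],int)
cv2.imwrite("pics/sc1.png",im[1640:2240,2000:2800])
```

```text
[[0.6538 0.1904 0.193 ]
 [0.6547 0.1579 0.193 ]
 [0.5658 0.1458 0.193 ]
 [0.5623 0.1799 0.193 ]]
bar [[0.5045 0.2469 0.084 ]
 [0.5209 0.0721 0.084 ]] 5.367193228931284
lip [[0.5504 0.2485 0.02  ]
 [0.5649 0.0864 0.02  ]]
[0.60916896 0.1685068  0.1174699 ] 0.0029226568116391886
```

View pics/sc1.png

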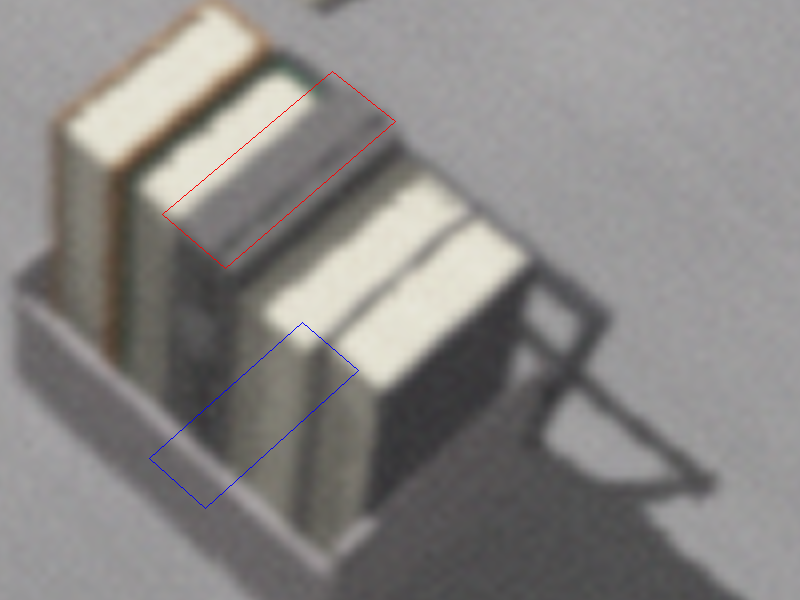

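The rack origin is about (0.5625, 0.164) with yaw about 0.094. The bar and the case fit agree on this. I'm moving above and behind the case with the gripper shut and tool x along the row.

Emit:
{"api": "move_arm", "payload": {
  "increments": [
    [0,0,0,-0.19,0,0,0.1456],
    [0,0,0,-0.19,0,0,0.1456],
    [0,0,0,-0.19,0,0,0.1456],
    [0,0,0,-0.19,0,0,0.1456],
    [0,0,0,-0.19,0,0,0.1456],
    [0,0,0,-0.19,0,0,0.1456],
    [0,0,0,-0.19,0,0,0.1456],
    [0,0,0,-0.19,0,0,0.1456]
  ],
  "force": 20
}}

```text
time_s: 1.9
ee_pos: [0.1677, 0.5238, 0.2818]
eef_rot: [-3.142, -0.0, 1.661]
force: [-0.6, -0.0, -0.5]
grip_width: 0.0337
grip_force: 0.0
```

Emit:
{"api": "move_arm", "payload": {
  "increments": [
    [0,-0.3,0.4,0,0,0,0],
    [0,-0.53,0.66,0,0,0,0],
    [0,-0.53,0.66,0,0,0,0],
    [0,-0.53,0.66,0,0,0,0],
    [0,-0.53,0.66,0,0,0,0],
    [0,-0.53,0.66,0,0,0,0],
    [0,-0.53,0.66,0,0,0,0],
    [0,-0.53,0.66,0,0,0,0],
    [0,-0.53,0.66,0,0,0,0],
    [0,-0.53,0.66,0,0,0,0],
    [0,-0.53,0.66,0,0,0,0],
    [0,-0.53,0.66,0,0,0,0],
    [0,-0.53,0.66,0,0,0,0],
    [0,-0.53,0.66,0,0,0,0],
    [0,-0.53,0.66,0,0,0,0],
    [0,-0.2,0.15,0,0,0,0],
    [0,0,0,0,0,0,0],
    [0,0,0,0,0,0,0]
  ]
}}

```text
time_s: 3.7
ee_pos: [0.6923, 0.1774, 0.2815]
eef_rot: [-3.141, -0.0, 1.667]
force: [-0.3, 0.1, 0.4]
grip_width: 0.0004
grip_force: 0.0
```

```bash
cat >> h.py <<'E'
O=np.array([.5625,.1642]);YAW=.094
def rk(p):
    d=np.array(p[:2])-O;c,s=np.cos(YAW),np.sin(YAW);return np.round([c*d[0]+s*d[1],-s*d[0]+c*d[1],p[2]],4)
E
python3 - <<'E'
from h import *
o=ctrl.get_obs();print(o["time_s"],o["ee_pos"],rk(o["ee_pos"]),o["eef_rot"],o["grip_width"],o["qpos"].round(2) if hasattr(o["qpos"],'round') else o["qpos"],o["force"])
w=ctrl.camera("wrist");print(np.round(w["tool_from_camera"],3).tolist(),np.round(w["K"],1).tolist())
cv2.imwrite("pics/w0.png",cv2.resize(w["color"],(800,600),interpolation=cv2.INTER_CUBIC))
E
```

```text
3.7 [0.69231128 0.1774295  0.28153574] [0.1305 0.001  0.2815] [-3.14147317e+00 -2.08457045e-04  1.66744809e+00] 0.00043072927725576325 [0.2  0.67 0.81 0.   1.66 0.1 ] [-0.27935315  0.14443517  0.39218013]
[[0.001, -0.957, -0.289, 0.084], [1.0, 0.001, 0.0, 0.001], [-0.0, -0.289, 0.957, -0.179], [0.0, 0.0, 0.0, 1.0]] [[297.3, 0.0, 260.3], [0.0, 297.3, 189.4], [0.0, 0.0, 1.0]]
```

View pics/w0.png

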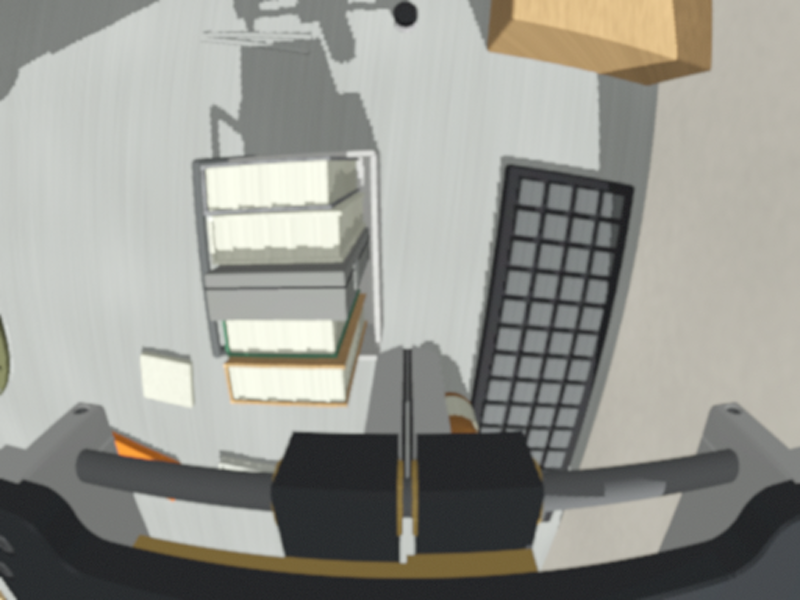

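The wrist view shows the case top as the grey strip with corners at about (206,271), (357,268), (347,319) and (209,315). The space behind it is free. I'll check its position in the rack frame.

Run:
```python
from h import *
w=ctrl.camera("wrist");o=ctrl.get_obs();K=np.array(w["K"]);T=np.array(w["tool_from_camera"]);Rm=R.from_euler("xyz",o["eef_rot"]).as_matrix()
for X,Y in[(206,271),(357,268),(347,319),(209,315)]:
    d=np.array([X*.64-.18-K[0,2],Y*.64-.18-K[1,2]]);r=np.hypot(*d);t=r/K[0,0]
    v=np.r_[d/r*np.sin(t),np.cos(t)];p=o["ee_pos"]+Rm@T[:3,3];v=Rm@T[:3,:3]@v
    print(rk(p+v*(.193-p[2])/v[2]))
```

```text
[0.0038 0.0206 0.193 ]
[0.1013 0.0218 0.193 ]
[ 0.0942 -0.0104  0.193 ]
[ 0.0023 -0.0089  0.193 ]
```

Emit:
{"api": "move_arm", "payload": {
  "increments": [
    [0,0.06,-0.05,0.4,0,0,0],
    [0,0,0,0.6,0,0,0],
    [0,0,0,0.6,0,0,0],
    [0,0,0,0.35,0,0,0],
    [0,0,-0.1,0,0,0,0],
    [0,0,-0.1,0,0,0,0],
    [0,0,-0.1,0,0,0,0],
    [0,0,-0.1,0,0,0,0],
    [0,0,-0.1,0,0,0,0]
  ]
}}

```text
time_s: 4.7
ee_pos: [0.665, 0.1771, 0.185]
eef_rot: [3.14, -0.0, 1.667]
force: [4.2, 0.8, 5.5]
grip_width: 0.0006
grip_force: 3.8
```

Emit:
{"api": "move_arm", "payload": {
  "increments": [
    [0,0,-0.12,-0.04,0,0,0],
    [0,0,-0.12,-0.05,0,0,0],
    [0,0,-0.12,-0.05,0,0,0],
    [0,0,-0.12,-0.04,0,0,0]
  ]
}}

```text
time_s: 5.1
ee_pos: [0.6416, 0.1747, 0.1945]
eef_rot: [3.139, -0.0, 1.667]
force: [3.4, -0.3, 7.7]
grip_width: 0.0005
grip_force: 3.7
```

Emit:
{"api": "move_arm", "payload": {
  "increments": [
    [0,0,-0.12,-0.03,0,0,0],
    [0,0,-0.12,-0.03,0,0,0],
    [0,0,-0.12,-0.03,0,0,0],
    [0,0,-0.12,-0.02,0,0,0],
    [0,0,-0.12,-0.02,0,0,0]
  ]
}}

```text
time_s: 5.6
ee_pos: [0.6124, 0.1719, 0.2023]
eef_rot: [3.136, -0.001, 1.667]
force: [4.2, 0.8, 14.9]
grip_width: 0.0009
grip_force: 6.9
```

Run:
```python
from h import *
o=ctrl.get_obs();print(rk(o["ee_pos"]),o["force"])
s=ctrl.camera("scene");im=cv2.resize(s["color"][190:302,230:380],(800,600),interpolation=cv2.INTER_CUBIC);cv2.imwrite("pics/sc2.png",im)
```

```text
[0.0504 0.003  0.2023] [ 4.17444674  0.79860303 14.9166709 ]
```

View pics/sc2.png

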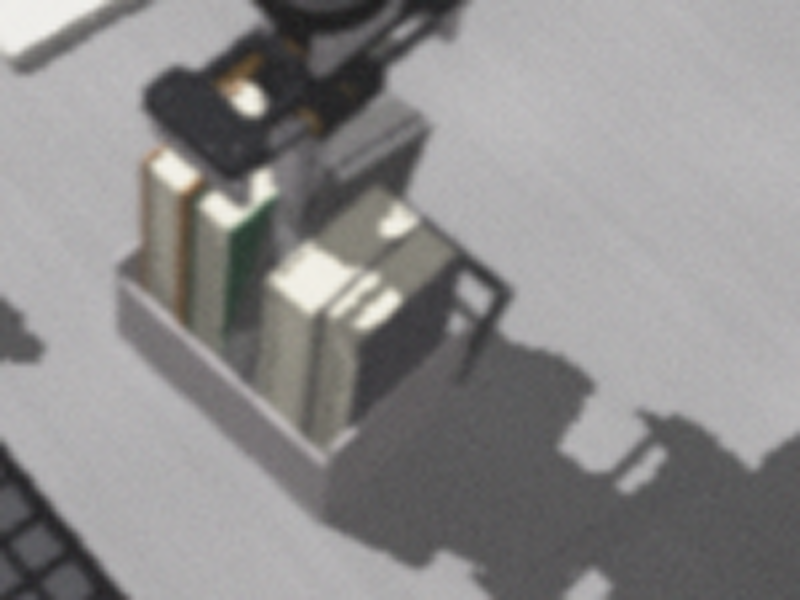

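The case is tipping between the notebooks, which are still standing, and the finger is on its back. I'll continue past balance.

Emit:
{"api": "move_arm", "payload": {
  "increments": [
    [0,0,-0.12,-0.05,0,0,0],
    [0,0,-0.12,-0.05,0,0,0],
    [0,0,-0.12,-0.03,0,0,0],
    [0,0,-0.12,-0.03,0,0,0],
    [0,0,-0.12,-0.02,0,0,0]
  ]
}}

```text
time_s: 6.15
ee_pos: [0.581, 0.1688, 0.2083]
eef_rot: [-3.141, 0.0, 1.667]
force: [-0.4, -0.3, 0.8]
grip_width: 0.0009
grip_force: 0.1
```

Emit:
{"api": "move_arm", "payload": {
  "increments": [
    [0,0,-0.12,-0.01,0,0,0],
    [0,0,-0.12,-0.01,0,0,0],
    [0,0,-0.1,0,0,0,0],
    [0,0,-0.1,0,0,0,0],
    [0,0,0,0,0,0,0]
  ]
}}

```text
time_s: 6.65
ee_pos: [0.5593, 0.1668, 0.2095]
eef_rot: [-3.142, 0.0, 1.667]
force: [-0.8, 0.5, 0.4]
grip_width: 0.0003
grip_force: 0.0
```

The force fell to zero, so the case is past balance and on the bar. Next I lift off, yaw 90°, tilt the tool to the case's lean and open.

Emit:
{"api": "move_arm", "payload": {
  "increments": [
    [0,0,0.05,-0.3,0,0,0],
    [0,0,0,-0.45,0,0,0],
    [0,0,0,-0.45,0,0,0],
    [0,0,0,0,0,0,-0.15],
    [0,0,0,0,0,0,-0.15],
    [0,0,0,0,0,0,-0.15],
    [0,0,0,0,0,0,-0.15],
    [0,0,0,0,0,0,-0.15],
    [0,0,0,0,0,0,-0.15],
    [0,0,0,0,0,0,-0.15],
    [0,0,0,0,0,0,-0.15],
    [0,0,0,0,0,0,-0.15],
    [0,0,0,0,0,0,-0.15],
    [0,0,0,0,0,0,-0.07]
  ]
}}

```text
time_s: 8.05
ee_pos: [0.5624, 0.167, 0.2693]
eef_rot: [-3.142, -0.0, -3.04]
force: [0.4, -0.1, -0.6]
grip_width: 0.0002
grip_force: 0.0
```

Emit:
{"api": "move_arm", "payload": {
  "increments": [
    [0.7,0,0,0,0,-0.145,0],
    [0.7,0,0,0,0,-0.145,0],
    [0.7,0,0,0,0,-0.145,0],
    [0.7,0,0,0,0,-0.145,0],
    [0.7,0.3,0,0,0,0,0],
    [0.7,0.5,0,0,0,0,0],
    [0.7,0.5,0,0,0,0,0],
    [0.7,0.5,0,0,0,0,0],
    [0.7,0,0,0,0,0,0],
    [0.7,0,0,0,0,0,0]
  ]
}}

```text
time_s: 9.05
ee_pos: [0.4879, 0.1601, 0.2209]
eef_rot: [3.141, 0.581, -3.046]
force: [1.0, -0.6, 0.1]
grip_width: 0.0658
grip_force: 0.0
```

Run:
```python
from h import *
o=ctrl.get_obs();Rm=R.from_euler("xyz",o["eef_rot"]).as_matrix();print(o["time_s"],o["ee_pos"],rk(o["ee_pos"]),Rm.round(3).tolist(),o["grip_width"],np.round(o["qpos"],2))
w=ctrl.camera("wrist");cv2.imwrite("pics/w1.png",cv2.resize(w["color"],(800,600),interpolation=cv2.INTER_CUBIC))
s=ctrl.camera("scene");cv2.imwrite("pics/sc3.png",cv2.resize(s["color"][190:302,230:380],(800,600),interpolation=cv2.INTER_CUBIC))
```

```text
9.05 [0.48791755 0.16008349 0.22093498] [-0.0746  0.0029  0.2209] [[-0.832, -0.095, 0.546], [-0.08, 0.995, 0.053], [-0.549, 0.0, -0.836]] 0.06578947307681743 [ 0.31 -0.08  2.02 -0.19  0.65 -1.24]
```

View pics/w1.png

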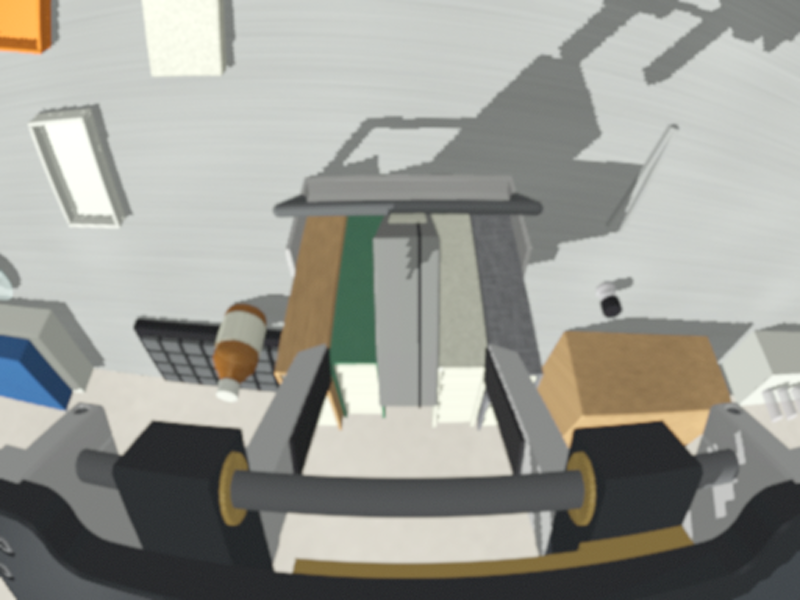

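The case leans on the bar with its top (375–440, 230–405) centred between the fingers, and the notebooks are standing. I'll slide down along it and grip.

Emit:
{"api": "move_arm", "payload": {
  "increments": [
    [0.7,0.05,0,0.2,0,0,0],
    [0.7,0,0,0.3,0,0,0],
    [0.7,0,0,0.3,0,0,0],
    [0.7,0,0,0.3,0,0,0],
    [0.7,0,0,0.3,0,0,0],
    [0.7,0,0,0.25,0,0,0],
    [0.7,0,0,0.1,0,0,0],
    [0.7,0,0,0,0,0,0]
  ],
  "force": 40
}}

```text
time_s: 9.95
ee_pos: [0.5331, 0.1641, 0.1446]
eef_rot: [-3.141, 0.579, -3.046]
force: [0.2, 0.0, -0.1]
grip_width: 0.0657
grip_force: 0.0
```

Emit:
{"api": "move_arm", "payload": {
  "increments": [
    [0.2,0,0,0,0,0,0],
    [0.2,0,0,0,0,0,0],
    [0.2,0,0,0,0,0,0],
    [0.2,0,0,0,0,0,0],
    [0.2,0,0,0,0,0,0],
    [0.2,0,0,0,0,0,0]
  ],
  "force": 40
}}

```text
time_s: 10.55
ee_pos: [0.5331, 0.1642, 0.1458]
eef_rot: [-3.141, 0.58, -3.046]
force: [-0.5, -1.4, 2.0]
grip_width: 0.0316
grip_force: 40.0
```

Emit:
{"api": "move_arm", "payload": {
  "increments": [
    [0.2,-0.11,0,-0.17,0,0,0],
    [0.2,-0.11,0,-0.17,0,0,0],
    [0.2,0,0,-0.25,0,0,0],
    [0.2,0,0,-0.35,0,0,0],
    [0.2,0,0,-0.35,0,0,0],
    [0.2,0,0,-0.35,0,0,0],
    [0.2,0,0,-0.35,0,0,0],
    [0.2,0,0,-0.35,0,0,0],
    [0.2,-0.16,0,-0.25,0,0,0],
    [0.2,-0.16,0,-0.25,0,0,0],
    [0.2,-0.16,0,-0.25,0,0,0],
    [0.2,-0.16,0,-0.25,0,0,0],
    [0.2,0,0,0,0,0,0],
    [0.2,0,0,0,0,0,0]
  ]
}}

```text
time_s: 11.95
ee_pos: [0.4774, 0.159, 0.3086]
eef_rot: [3.141, 0.58, -3.046]
force: [-0.1, -0.4, -4.4]
grip_width: 0.0318
grip_force: 40.0
```

Emit:
{"api": "move_arm", "payload": {
  "increments": [
    [0.2,0,0,0,0,0.1,0],
    [0.2,0,0,0,0,0.1,0],
    [0.2,0,0,0,0,0.1,0],
    [0.2,0,0,0,0,0.1,0],
    [0.2,0,0,0,0,0.1,0],
    [0.2,0,0,0,0,0.08,0],
    [0.2,0,0,0,0,0,0]
  ]
}}

```text
time_s: 12.65
ee_pos: [0.4784, 0.1588, 0.3071]
eef_rot: [-3.141, -0.004, -3.047]
force: [-0.5, 0.6, -3.8]
grip_width: 0.0317
grip_force: 40.0
```

Lifted clear and upright, with the grip still at 31.7 mm. Now I'm carrying it over the tray.

Emit:
{"api": "move_arm", "payload": {
  "increments": [
    [0.2,0,-0.2,0,0,0,0.095],
    [0.2,0,-0.4,0,0,0,0],
    [0.2,0,-0.5,0,0,0,0],
    [0.2,0,-0.5,0,0,0,0],
    [0.2,0,-0.5,0,0,0,0],
    [0.2,0,-0.5,0,0,0,0],
    [0.2,0,-0.5,0,0,0,0],
    [0.2,-0.2,-0.5,0,0,0,0],
    [0.2,-0.2,-0.5,0,0,0,0],
    [0.2,-0.2,-0.5,0.2,0,0,0],
    [0.2,-0.2,-0.5,0.2,0,0,0],
    [0.2,-0.2,-0.5,0.3,0,0,0],
    [0.2,-0.2,-0.4,0.4,0,0,0],
    [0.2,-0.11,-0.2,0.4,0,0,0],
    [0.2,0,0,0.3,0,0,0],
    [0.2,0,0,0.1,0,0,0],
    [0.2,0,0,0,0,0,0],
    [0.2,0,0,0,0,0,0]
  ]
}}

```text
time_s: 14.45
ee_pos: [0.5444, -0.1507, 0.2148]
eef_rot: [-3.141, 0.002, -3.141]
force: [0.4, -0.2, -3.6]
grip_width: 0.0318
grip_force: 40.0
```

Run:
```python
from h import *
o=ctrl.get_obs();print(o["time_s"],o["ee_pos"],o["eef_rot"])
w=ctrl.camera("wrist");s=ctrl.camera("scene")
for r in ctrl.cut_out("case_mid",s)[:1]:print(r["conf"],r["centre"])
im=cv2.resize(s["color"][130:220,180:300],(800,600),interpolation=cv2.INTER_CUBIC)
e=o["ee_pos"]
f=lambda p:tuple(int(x) for x in (proj(s,p)+.5-[180,130])*800/120)
b=[(-.046,-.016),(.046,-.016),(.046,.016),(-.046,.016)]
for z,col in((e[2]+.054,(0,0,255)),(e[2]-.131,(0,255,0))):
    cv2.polylines(im,[np.array([f([e[0]+x,e[1]+y,z]) for x,y in b])],True,col,1)
for k in((.064,.034,.016),(.06,.03,.004)):
    cv2.polylines(im,[np.array([f([.5435+sx*k[0],-.1513+sy*k[1],k[2]]) for sx,sy in((-1,-1),(1,-1),(1,1),(-1,1))])],True,(255,0,0),1)
cv2.imwrite("pics/sc4.png",im)
cv2.imwrite("pics/w2.png",cv2.resize(w["color"],(800,600),interpolation=cv2.INTER_CUBIC))
```

```text
14.45 [ 0.54443513 -0.15074995  0.21479552] [-3.14079320e+00  1.91936132e-03 -3.14076849e+00]
0.78 [160.7, 236.0]
```

View pics/sc4.png

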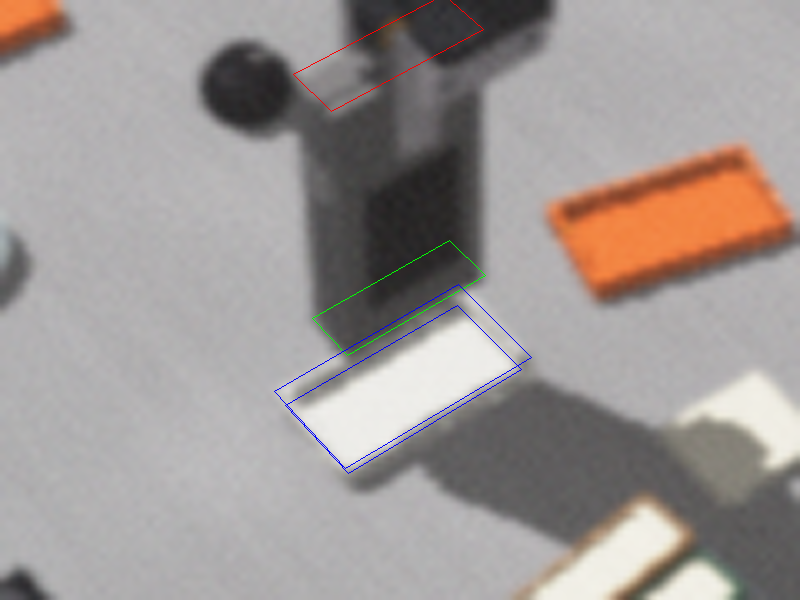

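View pics/w2.png

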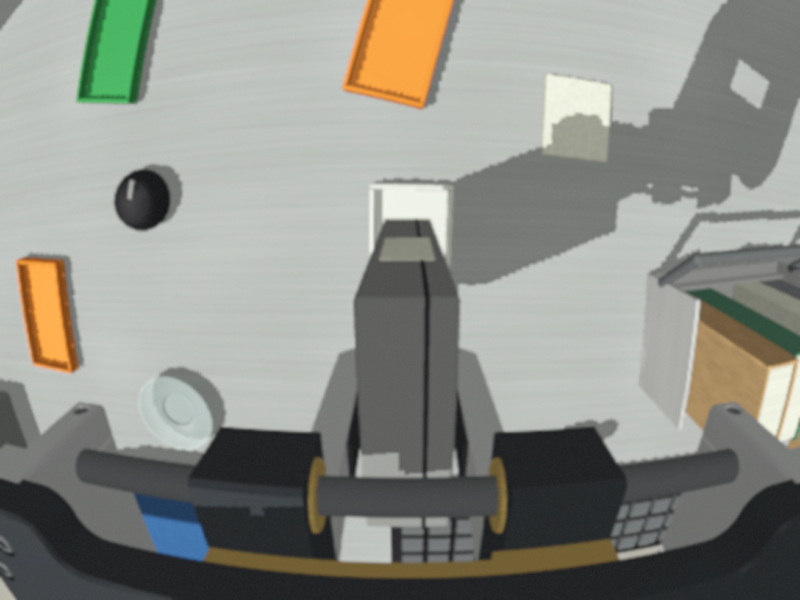

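The projected case foot (green) matches the case in the picture and lines up over the white tray (blue outline). Lowering gently.

Emit:
{"api": "move_arm", "payload": {
  "increments": [
    [0.2,0,0,0.15,0,0,0],
    [0.2,0,0,0.2,0,0,0],
    [0.2,0,0,0.2,0,0,0],
    [0.2,0,0,0.2,0,0,0],
    [0.2,0,0,0.2,0,0,0],
    [0.2,0,0,0.2,0,0,0],
    [0.2,0,0,0.1,0,0,0],
    [0.2,0,0,0.05,0,0,0],
    [0.2,0,0,0.05,0,0,0],
    [0.2,0,0,0.05,0,0,0],
    [0.2,0,0,0.04,0,0,0],
    [0.2,0,0,0,0,0,0]
  ]
}}

```text
time_s: 15.8
ee_pos: [0.5442, -0.1509, 0.1417]
eef_rot: [3.142, -0.0, -3.141]
force: [-0.9, -0.1, -3.8]
grip_width: 0.0318
grip_force: 40.0
```

Emit:
{"api": "move_arm", "payload": {
  "increments": [
    [0.2,0,0,0.03,0,0,0],
    [0.2,0,0,0.03,0,0,0],
    [0.2,0,0,0,0,0,0]
  ]
}}

```text
time_s: 16.1
ee_pos: [0.5446, -0.151, 0.1395]
eef_rot: [-3.141, 0.001, -3.141]
force: [0.4, 1.3, 2.9]
grip_width: 0.0316
grip_force: 40.0
```

Contact: the force went from -3.8 to +2.9 N at floor height. I'll release and withdraw upward.

Emit:
{"api": "move_arm", "payload": {
  "increments": [
    [0.2,0,0,0.01,0,0,0],
    [0.2,0,0,0,0,0,0],
    [0.4,0,0,0,0,0,0],
    [0.5,0,0,0,0,0,0],
    [0.6,0,0,0,0,0,0],
    [0.7,0,0,0,0,0,0],
    [0.7,0,0,0,0,0,0]
  ],
  "force": 10
}}

```text
time_s: 16.8
ee_pos: [0.5442, -0.151, 0.1382]
eef_rot: [3.142, -0.0, -3.141]
force: [-0.1, 0.4, -0.4]
grip_width: 0.0647
grip_force: 0.0
```

Emit:
{"api": "move_arm", "payload": {
  "increments": [
    [0.7,0,0,-0.2,0,0,0],
    [0.7,0,0,-0.4,0,0,0],
    [0.7,0,0,-0.5,0,0,0],
    [0.7,0,0,-0.5,0,0,0],
    [0.7,0,0,-0.6,0,0,0],
    [0.7,0,0,-0.6,0,0,0],
    [0.7,0,0,-0.4,0,0,0],
    [0.7,0,0,0,0,0,0]
  ]
}}

```text
time_s: 17.6
ee_pos: [0.5449, -0.1512, 0.3018]
eef_rot: [-3.14, 0.005, -3.141]
force: [0.2, -0.8, 0.4]
grip_width: 0.0657
grip_force: 0.0
```

Run:
```python
from h import *
o=ctrl.get_obs();print(o["time_s"],o["ee_pos"],o["force"])
s=ctrl.camera("scene")
cv2.imwrite("pics/sc5.png",cv2.resize(s["color"][100:310,130:410],(800,600),interpolation=cv2.INTER_CUBIC))
```

```text
17.6 [ 0.54485225 -0.1511645   0.30182498] [ 0.20035053 -0.78934812  0.44513943]
```

View pics/sc5.png

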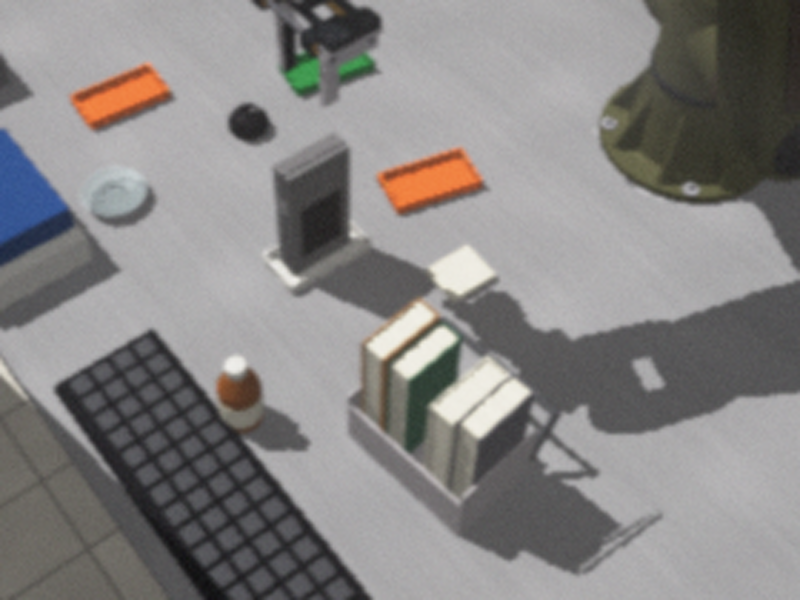

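The case stands upright inside the white tray at (313,215). All four notebooks are standing, nothing else has moved, and the gripper is clear.

```bash
python3 -c "
from station import ctrl
print(ctrl.hand_in())"
```

```text
the job is handed in; nothing more can be done
None
```

The slide case stands upright and released in the white tray, the four notebooks are still standing in the rack, and the job was handed in at about 18 s; no verdict came back.

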